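# Warm the feeding cup on the hand-rearing plate

## Task

The empty steel feeding cup has to be warmed before the chicks' meal, but somebody has left the red plastic ladder lying on the warming plate. Take the ladder off and lay it flat on the stand top, stand the cup upright on the plate with its whole foot on the metal, then turn the warmer's dial so that it clicks into the three-dot mark and let go of it. Leave the nest pot, the seed box and the perch where they are.

Things in the scene. Friction and masses are not known exactly. Their poses are not given: they have to be found in the camera images.
- warmer: Warming plate unit, white, fixed to the stand: 212 (x) x 180 (y) x 62 mm high. Origin: middle of its footprint, on the stand top. -x = front: local x -106 to -28 mm is a control face sloping up from 16 to 62 mm height (30 deg to the level, its normal leans to -x); behind it the top is level, with the round metal plate.
- plate_top (a point): Centre of the round aluminium plate's upper face: plate 110 mm across, 66 mm above the stand top (4 mm proud of the housing). Axes as the warmer. (Round the dial on the sloping face the marks are black: a small ring for off, then radial rows of one, two, three and four dots.)
- dial (a joint): Angle of the dial, rad, growing clockwise as seen facing the control face. Clicks (firm detents, 0.08 N m, which pull the dial in when let go within 0.2 rad) lie 28 deg apart: 0 = off (small ring), 0.489 = one dot, 0.977 = two dots (pointer straight up the slope), 1.466 = three dots, 1.955 = four dots. Stops just past both ends. Starts within 0.08 of off, one or two.
- dial_grip (a point): On the dial's turning axis, half-way up its wing, 16 mm out from the sloping face. z = the axis, pointing out of the face (30 deg from vertical, towards the front); x = along the wing to its pointer end, turning with the dial. Black knob: round skirt 44 mm across, 7 mm high; on it a wing 40 mm long, 11 mm wide, its top 26 mm off the face, white line on the pointer half.
- ladder_mid (a point): Centre of the red plastic bird ladder, 180 mm long (y), 56 mm wide (x), 12 mm thick (z; this point half-way up): two rails 8 mm wide joined by six round rungs 30 mm apart; two small wire hooks at its +y end. Lies across the plate at the start, nearly along the warmer's y. About 45 g.
- cup_mid (a point): Centre of the empty stainless steel cup, half-way up: 52 mm high, 61 mm across the rim, 60 at mid height, foot 52 mm, wall 3 mm; about 100 g. Stands on the stand top to the left or right of the warmer; the nest pot stands on the other side. The stand top nearer to the robot than these three is clear.
- nest_pot_mid (a point): Centre, half-way up, of the white ceramic nest pot, a loose open bowl 116 mm across and 60 mm high. Bystander.
- seed_box_mid (a point): Centre, half-way up, of the closed wooden seed box with hinged lid, 166 x 116 x 75 mm, loose, beyond the warmer to the right. Bystander.
- perch_mid (a point): Half-way up the post of a loose wooden T-perch: base 90 mm across, 142 mm high, crossbar 150 mm long along its y; beyond the warmer to the left. Bystander.
Mind the look-alikes: they are no part of the job. Of the things shaped like the part that bears ladder_mid, the red one is meant.

How it is judged:
On the way, in this order (a step that is already met when the one before it is completed fails the run):
1. the ladder lies flat on the stand top, let go (height (world z) of ladder_mid below 0.016 m and contact force between the fingers and ladder below 0.1 N), for 0.2 s.
2. the cup stands upright on the plate, let go (horizontal distance between cup_mid and plate_top below 0.029 m and z of cup_mid in the frame of plate_top between 0.021 and 0.031 m and angle between cup_mid's own z axis and vertical below 0.1 rad and contact force between the fingers and cup below 0.1 N), for 0.2 s.
3. the dial rests in the click of the three-dot mark (value of joint dial between 1.346 and 1.586 rad), for 0.3 s.
At the end, for the whole second after the job is handed in: The dial rests within 0.12 rad of the three-dot click (1.466); the cup stands upright (0.1 rad) on the plate, within 29 mm of its centre; the ladder lies flat on the stand top (centre under 16 mm up). Nest pot, seed box and perch were never shifted over 20 mm (all of step 3 and velocity of joint dial between -0.1 and 0.1 rad/s and horizontal distance between cup_mid and plate_top below 0.029 m and z of cup_mid in the frame of plate_top between 0.021 and 0.031 m and angle between cup_mid's own z axis and vertical below 0.1 rad and height (world z) of ladder_mid between -0.01 and 0.016 m); the robot touches nothing.
It fails at once if the nest pot is shifted more than 20 mm (distance of nest_pot_mid from where it was at the start of the episode above 0.02 m).
It fails at once if the seed box is shifted more than 20 mm (distance of seed_box_mid from where it was at the start of the episode above 0.02 m).
It fails at once if the perch is shifted more than 20 mm (distance of perch_mid from where it was at the start of the episode above 0.02 m).
It also fails if it takes over 54 s, if anything falls off the work surface, if the arm or the gripper's body presses on something with over 40 N, if the wrist force passes 120 N, or if a joint passes its speed limit or range.

## Robot

A 6-joint arm with a two-finger parallel gripper is mounted at the origin on the work surface. World frame = base frame: x ahead of the robot, y to its left, z up, the work surface at z = 0. Lengths are in m, angles in rad, forces in N, time in s.
With the tool pointing down it reaches from about 0.35 to 0.85 m from the base axis. Payload 8.1 kg.
Tool frame: the origin (TCP) lies at the very end of the fingers, on their centre line; the grasp point (between the pads) lies 19 mm behind it; x points along the fingers, y is the direction in which the jaws open and shut, and the axes are right-handed (so a half turn about x gives the same grasp; the last joint's range is limited). The gripper opens to 85 mm and grips with 20 to 120 N. Pads are 22 mm wide; open, the fingers measure 114 mm over their backs; the gripper's body (76 mm by 85 mm) begins 54 mm behind the grasp point. The pads swing forward as they close: fully open they stand 13 mm farther back than shut.
Start: joints at [-1.314, 0.13, 1.488, -0, 1.523, -0.085], TCP at [0.201, -0.565, 0.231] pointing down, gripper open.
Joint ranges: [-2.96, 2.96], [-0.89, 2.26], [0.02, 2.5], [-1.34, 4.48], [0, 2.73], [-2.66, 2.66]. Speed limits (rad/s): [2.39, 2.39, 2.79, 3.14, 3.14, 3.14].

## Interface

Orientations are given as a unit quaternion [w, x, y, z].
In Python, from cell import robot gives the robot as it stands.
- The arm moves only by the tool step_arm, never from a script. Its argument "deltas" is a list of rows, each an object of numbers: "hand": the opening, from -1 (shut) to 1 (fully open), so that 0 is half open; "tx", "ty", "tz": the shift along the tool's x, y, z in m; "yaw": the turn about the tool's x in rad. In form: [{"hand": .., "tx": .., "ty": .., "tz": .., "yaw": ..}, ...]. A call has 1 to 5 rows; each row shifts and turns the commanded pose from where the row before left it, along the tool's axes as they then stand; what a row does not reach is not made up. A row lasts 1/12 s, in which the tool goes at most 41.7 mm and 7.16 degrees, less where a joint would pass 70% of its speed; a pose out of reach is approached as far as the arm can. A call with a gripper value outside its range is refused whole. The fingers move at their own pace and stop on an object; the grip force is fixed at half the most. Time passes only in rows, so rows that do not move let the fingers close. It gives the time, the measured TCP pose, the force and the opening at its end, in the units of the state.
- robot.read_state(): the state, without advancing time (a new reading comes with each control period).
- robot.read_camera(name): name is "scene" or "top" or "wrist"; returns (picture, depth): 400x640x3 uint8, red, green, blue; 400x640 float32, m along the optical axis (not along the pixel's ray), 0 where there is no reading.
- robot.get_calibration(name): a dict with "intrinsics" (3x3 intrinsics, pixels), "camera_from_world" (4x4, takes a point from world to camera coordinates). Camera axes: x right, y down, z forward; pixel columns grow to the right and rows downward; lengths in m; the calibration is good to about 2 mm. A picture is of the moment at which its call begins: read the wrist's pose just before it. get_calibration takes no time and is no camera call; for the wrist camera it gives the pose at the moment of the call.
- robot.finish_job(): hands the job in, once; it reports no verdict.
The state is a dict: "time": time; "q": joint angles; "joint_vel": joint speeds; "tau": joint torques, N m; "position": TCP position; "tool_rot": TCP orientation; "ft_force": force on the tool from outside, world axes, zero at the start; "ft_torque": the same for the moment, N m; "width": opening from 0.0 (shut) to 1.0 (fully open).
Only numpy, scipy, OpenCV 4.12 (cv2) and the standard library are available. Lean on these libraries where they do the work, as an engineer would, in place of code of your own. Each camera call takes 0.05 s, during which the arm holds its last target. There are 200 camera calls.

## Working session

There is one attempt and no reset: what is moved stays moved. The work goes in short steps, Python scripts to look and compute and a tool call to move; the robot and the scene stay as the last step left them, time stands still between calls to the robot, and variables do not carry over. Pictures are saved under pics/ and viewed, about 8 in all and at most 12, crops included, and the job is handed in when it is done.

Besides the shell and the picture viewer there is one more tool, called after "Emit:" as name(argument=value, ...) on one line, values as JSON. step_arm: Moves the arm, as the interface text tells. Its arguments: {"type":"object","properties":{"deltas":{"type":"array"}},"required":["deltas"]}

```bash
mkdir -p pics; ls; cat > h.py <<'E'
from cell import robot
import numpy as np, cv2
def cap(name,fn=None):
    cal=robot.get_calibration(name); im,d=robot.read_camera(name)
    if fn: cv2.imwrite('pics/'+fn+'.png',im[:,:,::-1])
    K=np.array(cal['intrinsics']);T=np.linalg.inv(np.array(cal['camera_from_world']))
    v,u=np.mgrid[:d.shape[0],:d.shape[1]]
    P=np.stack([(u-K[0,2])/K[0,0]*d,(v-K[1,2])/K[1,1]*d,d],-1)@T[:3,:3].T+T[:3,3]
    P[d<=0]=np.nan
    return im,P,cal
E
python3 - <<'E'
from h import *
s=robot.read_state();print(s)
for n in('top','scene'):
    im,P,c=cap(n,n+'0'); np.savez('/tmp/'+n+'0.npz',im=im,P=P); print(n,c)
E
```

```text
pics
{'time': 0.0, 'q': array([-1.31438163e+00,  1.31150508e-01,  1.48928795e+00, -1.77209466e-05,
        1.52301349e+00, -8.53841819e-02]), 'joint_vel': array([5.31743314e-04, 1.57327310e-05, 1.09168903e-03, 1.64263036e-03,
       6.20523138e-04, 6.35926292e-04]), 'tau': array([-1.71517542e-03, -5.69412911e+01, -5.00544047e+01, -3.08873323e-04,
        1.50652259e-02, -5.15261979e-05]), 'position': array([ 0.2009914 , -0.564742  ,  0.23024604]), 'tool_rot': array([-0.1196026 , -0.69674306, -0.12091144,  0.69686782]), 'ft_force': array([ 0.61476648, -0.65796226, -1.05948295]), 'ft_torque': array([ 0.03034796,  0.0164317 , -0.02348763]), 'width': 0.9986113054846032}
top {'intrinsics': array([[447.08998353,   0.        , 319.4178619 ],
       [  0.        , 447.08998353, 194.52374944],
       [  0.        ,   0.        ,   1.        ]]), 'camera_from_world': array([[-0.00603221, -0.99993279, -0.00990085,  0.1184095 ],
       [-0.98506724,  0.00764559, -0.17200025,  0.47899067],
       [ 0.17206439,  0.00871546, -0.98504715,  1.55262611],
       [ 0.        ,  0.        ,  0.        ,  1.        ]])}
scene {'intrinsics': array([[361.3804659 ,   0.        , 317.02173876],
       [  0.        , 361.3804659 , 202.67048107],
       [  0.        ,   0.        ,   1.        ]]), 'camera_from_world': array([[ 0.46954946,  0.88281464,  0.01271296, -0.3301974 ],
       [ 0.65982445, -0.34130576, -0.66943414, -0.23929609],
       [-0.58664725,  0.32272076, -0.74276262,  1.29981373],
       [ 0.        ,  0.        ,  0.        ,  1.        ]])}
```

View pics/top0.png

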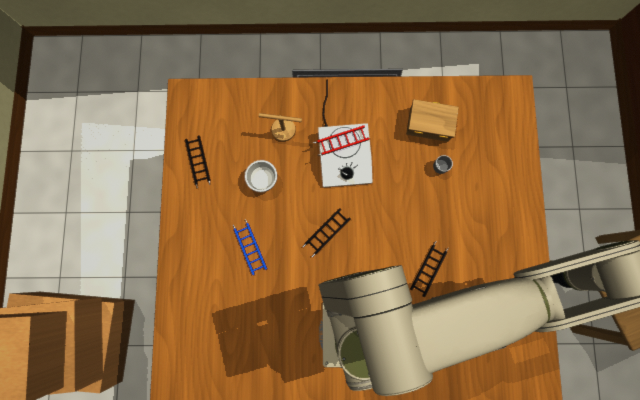

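View pics/scene0.png

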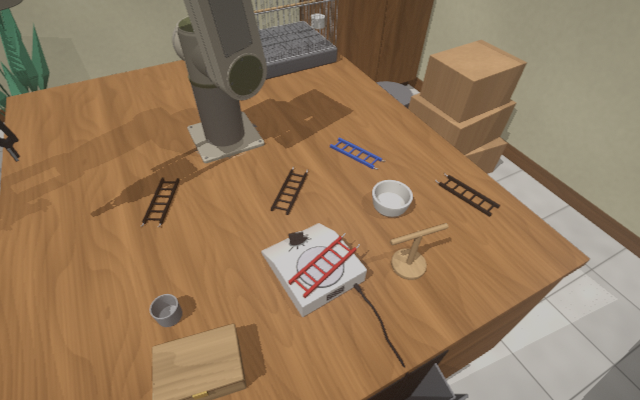

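Top view: the red ladder is at (343,139) on the warmer at (345,155), with the dial at (347,173). The cup is at (443,164), nest pot (261,176), perch (284,128) and seed box (433,120). Look-alike ladders are black at (198,160), (327,232) and (429,270), and blue at (250,248). Only the one on the plate is red, so that one is meant. Next I'll measure and take one enlarged crop to confirm.

```bash
python3 - <<'E'
from h import *
z=np.load('/tmp/top0.npz');im,P=z['im'],z['P']
x,y,zz=P[...,0],P[...,1],P[...,2]
r=im.astype(int)
red=(r[...,0]>130)&(r[...,1]<70)&(r[...,2]<70)&(zz>0.04)&(zz<.12)
p=P[red];c,(w,h),a=cv2.minAreaRect(p[:,:2].astype(np.float32));print('ladder',red.sum(),c,w,h,a,np.nanmedian(p[:,2]),cv2.fitLine(p[:,:2].astype(np.float32),2,0,.01,.01).ravel())
white=(r.min(-1)>170)&(abs(zz-.062)<.006)
sub=np.zeros_like(white);sub[120:190,310:380]=1
p=P[white&sub];print('warmer top',cv2.minAreaRect(p[:,:2].astype(np.float32)))
m=sub&(zz>.012)&(zz<.09);p=P[m.astype(bool)];print('warmer all',cv2.minAreaRect(p[:,:2].astype(np.float32)))
for n,(u,v,hw,lo) in dict(cup=(443,164,16,.035),pot=(261,176,24,.04),seed=(433,120,32,.05),perchbar=(281,118,28,.11)).items():
    s=np.zeros_like(white);s[v-hw:v+hw,u-hw:u+hw]=1
    p=P[s&(zz>lo)];print(n,p.min(0),p.max(0),cv2.minEnclosingCircle(p[:,:2].astype(np.float32)))
b=sub&(r.max(-1)<60);print('dial',P[b.astype(bool)].mean(0))
a=cv2.resize(im[100:200,300:400],(500,500),interpolation=3)
b=cv2.resize(np.load('/tmp/scene0.npz')['im'][215:325,250:380],(590,500),interpolation=3)[:,:300]
cv2.imwrite('pics/crop.png',np.hstack([a,b])[:,:,::-1])
E
```

```text
ladder 221 (0.6718335151672363, 0.03141799569129944) 0.056053631007671356 0.17521700263023376 17.60306167602539 0.07662810422442656 [ 0.29092237 -0.95674664  0.66995716  0.03256286]
warmer top ((0.6500726938247681, 0.023352086544036865), (0.16220664978027344, 0.17787835001945496), 4.289766788482666)
warmer all ((0.6446509957313538, 0.03641805797815323), (0.252250611782074, 0.2071095108985901), 4.433665752410889)
cup [ 0.55979761 -0.36000689  0.03567901] [ 0.62003099 -0.30096728  0.05899164] ((0.5913798213005066, -0.32954472303390503), 0.031990062445402145)
pot [0.48994426 0.26868892 0.04001254] [0.60553894 0.38019211 0.06672289] ((0.5479927062988281, 0.32524096965789795), 0.058452900499105453)
seed [ 0.67924987 -0.38619855  0.05018129] [ 0.82418413 -0.20644362  0.08660792] ((0.7527400255203247, -0.29613590240478516), 0.09952926635742188)
perchbar [0.71918383 0.17593244 0.11551128] [0.75249928 0.32229462 0.1502507 ] ((0.7363470792770386, 0.24920907616615295), 0.07494911551475525)
dial [0.57133084 0.02312048 0.0477225 ]
```

View pics/crop.png

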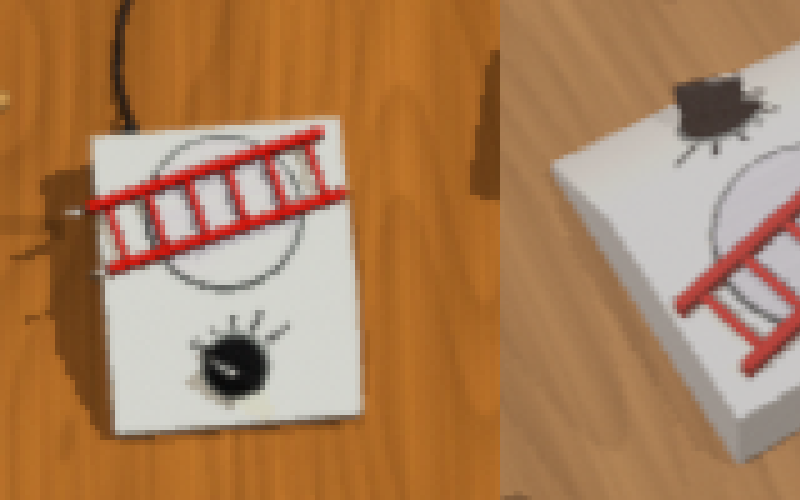

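The crop confirms it: the red ladder lies across the plate, and its hooks are at its left (+y) end. The dial's white line points left, so it seems to be at off. Next, a helper that turns targets into tool-axis deltas.

```bash
cat >> h.py <<'E'
from scipy.spatial.transform import Rotation as Ro
def tool():
    s=robot.read_state();q=s['tool_rot'];return np.array(s['position']),Ro.from_quat([q[1],q[2],q[3],q[0]]).as_matrix(),s
def go(x,y,z,jaw=None):
    "deltas (tool axes at start) to TCP xyz, jaw axis at world angle jaw deg"
    p,R,s=tool();d=R.T@(np.array([x,y,z])-p);cur=np.degrees(np.arctan2(R[1,1],R[0,1]))
    print('t %.2f'%s['time'],'p',p.round(4),'xdir',R[:,0].round(3),'jaw %.1f'%cur,'w %.3f'%s['width'],'F',np.round(s['ft_force'],1))
    dy=None
    if jaw is not None: dy=-np.radians((jaw-cur+90)%180-90)
    print('d',d.round(4),'rows',np.linalg.norm(d)/.0417,'yaw',dy)
E
python3 - <<'E'
from h import *
p,R,s=tool();print(R.round(3)); go(.64,.02,.23,16.9)
E
```

```text
[[-0.     0.335 -0.942]
 [ 0.002 -0.942 -0.335]
 [-1.    -0.002 -0.   ]]
t 0.10 p [ 0.201  -0.5648  0.2303] xdir [-0.     0.002 -1.   ] jaw -70.4 w 1.000 F [-1.1  0.3  0.1]
d [ 0.0011 -0.4038 -0.6096] rows 17.53537907202539 yaw -1.5239781983886362
```

```bash
cat >> h.py <<'E'
def plan(x,y,z,jaw=None,n=None):
    p,R,s=tool();w=np.array([x,y,z])-p;cur=np.degrees(np.arctan2(R[1,1],R[0,1]))
    dy=0 if jaw is None else -np.radians((jaw-cur+90)%180-90)
    n=n or int(np.ceil(max(np.linalg.norm(w)/.04,abs(dy)/.12,1)))
    print('t %.2f'%s['time'],'p',p.round(4),'jaw %.1f'%cur,'w %.3f'%s['width'],'F',np.round(s['ft_force'],1),'n',n)
    for k in range(n):
        d=(R@Ro.from_rotvec([dy/n*k,0,0]).as_matrix()).T@w/n
        print(k,'tx %.4f ty %.4f tz %.4f yaw %.3f'%(*d,dy/n))
E
python3 - <<'E'
from h import *
plan(.64,.02,.24,16.9,20)
E
```

```text
t 0.10 p [ 0.201  -0.5648  0.2303] jaw -70.4 w 1.000 F [-1.1  0.3  0.1] n 20
0 tx -0.0004 ty -0.0202 tz -0.0305 yaw -0.076
1 tx -0.0004 ty -0.0178 tz -0.0319 yaw -0.076
2 tx -0.0004 ty -0.0153 tz -0.0332 yaw -0.076
3 tx -0.0004 ty -0.0128 tz -0.0343 yaw -0.076
4 tx -0.0004 ty -0.0101 tz -0.0351 yaw -0.076
5 tx -0.0004 ty -0.0074 tz -0.0358 yaw -0.076
6 tx -0.0004 ty -0.0047 tz -0.0363 yaw -0.076
7 tx -0.0004 ty -0.0019 tz -0.0365 yaw -0.076
8 tx -0.0004 ty 0.0009 tz -0.0366 yaw -0.076
9 tx -0.0004 ty 0.0037 tz -0.0364 yaw -0.076
10 tx -0.0004 ty 0.0064 tz -0.0360 yaw -0.076
11 tx -0.0004 ty 0.0092 tz -0.0354 yaw -0.076
12 tx -0.0004 ty 0.0118 tz -0.0346 yaw -0.076
13 tx -0.0004 ty 0.0144 tz -0.0336 yaw -0.076
14 tx -0.0004 ty 0.0169 tz -0.0324 yaw -0.076
15 tx -0.0004 ty 0.0194 tz -0.0310 yaw -0.076
16 tx -0.0004 ty 0.0217 tz -0.0295 yaw -0.076
17 tx -0.0004 ty 0.0238 tz -0.0277 yaw -0.076
18 tx -0.0004 ty 0.0259 tz -0.0258 yaw -0.076
19 tx -0.0004 ty 0.0278 tz -0.0238 yaw -0.076
```

Emit:
step_arm(deltas=[{"hand":1,"tx":0,"ty":-0.02,"tz":-0.03,"yaw":-0.076},{"hand":1,"tx":0,"ty":-0.018,"tz":-0.032,"yaw":-0.076},{"hand":1,"tx":0,"ty":-0.015,"tz":-0.033,"yaw":-0.076},{"hand":1,"tx":0,"ty":-0.013,"tz":-0.034,"yaw":-0.076},{"hand":1,"tx":0,"ty":-0.01,"tz":-0.035,"yaw":-0.076}])

```text
time: 0.52
position: [0.3106, -0.4181, 0.2307]
tool_rot: [-0.25, -0.661, -0.251, 0.661]
ft_force: [0.8, 0.1, -0.5]
width: 1.0
```

Emit:
step_arm(deltas=[{"hand":1,"tx":0,"ty":-0.007,"tz":-0.036,"yaw":-0.076},{"hand":1,"tx":0,"ty":-0.005,"tz":-0.036,"yaw":-0.076},{"hand":1,"tx":0,"ty":-0.002,"tz":-0.036,"yaw":-0.076},{"hand":1,"tx":0,"ty":0.001,"tz":-0.037,"yaw":-0.076},{"hand":1,"tx":0,"ty":0.004,"tz":-0.036,"yaw":-0.076}])

```text
time: 0.93
position: [0.4206, -0.2726, 0.231]
tool_rot: [-0.371, -0.602, -0.371, 0.602]
ft_force: [1.0, -0.3, 0.1]
width: 1.003
```

Emit:
step_arm(deltas=[{"hand":1,"tx":0,"ty":0.006,"tz":-0.036,"yaw":-0.076},{"hand":1,"tx":0,"ty":0.009,"tz":-0.035,"yaw":-0.076},{"hand":1,"tx":0,"ty":0.012,"tz":-0.035,"yaw":-0.076},{"hand":1,"tx":0,"ty":0.014,"tz":-0.034,"yaw":-0.076},{"hand":1,"tx":0,"ty":0.017,"tz":-0.032,"yaw":-0.076}])

```text
time: 1.35
position: [0.53, -0.1262, 0.2309]
tool_rot: [-0.478, -0.521, -0.478, 0.521]
ft_force: [0.8, -1.1, 0.7]
width: 1.001
```

Emit:
step_arm(deltas=[{"hand":1,"tx":0,"ty":0.019,"tz":-0.031,"yaw":-0.076},{"hand":1,"tx":0,"ty":0.022,"tz":-0.029,"yaw":-0.076},{"hand":1,"tx":0,"ty":0.024,"tz":-0.028,"yaw":-0.076},{"hand":1,"tx":0,"ty":0.026,"tz":-0.026,"yaw":-0.076},{"hand":1,"tx":0,"ty":0.028,"tz":-0.024,"yaw":-0.076}])

```text
time: 1.77
position: [0.6407, 0.0198, 0.2307]
tool_rot: [0.568, 0.421, 0.568, -0.421]
ft_force: [1.1, -1.6, 0.0]
width: 0.998
```

```bash
python3 - <<'E'
from h import *
plan(.64,.02,.24,16.9,1)
im,P,c=cap('wrist','w1');np.savez('/tmp/w1.npz',im=im,P=P)
C=np.linalg.inv(c['camera_from_world']);print(C.round(3))
x,y,zz=P[...,0],P[...,1],P[...,2];r=im.astype(int)
red=(r[...,0]>110)&(r[...,1]<70)&(r[...,2]<70)&(zz>0.05)&(zz<.1)
p=P[red];print('ladder',red.sum(),cv2.minAreaRect(p[:,:2].astype(np.float32)),np.percentile(p[:,2],[5,50,95]))
E
```

```text
t 1.77 p [0.6407 0.0198 0.2307] jaw 16.9 w 0.998 F [ 1.1 -1.6  0. ] n 1
0 tx -0.0093 ty -0.0006 tz -0.0004 yaw -0.000
[[ 0.956  0.277  0.093  0.617]
 [ 0.292 -0.906 -0.305  0.099]
 [-0.     0.319 -0.948  0.373]
 [ 0.     0.     0.     1.   ]]
ladder 3049 ((0.677156388759613, 0.033301904797554016), (0.05789310485124588, 0.17761369049549103), 18.403047561645508) [0.07330489 0.07745127 0.07895333]
```

View pics/w1.png

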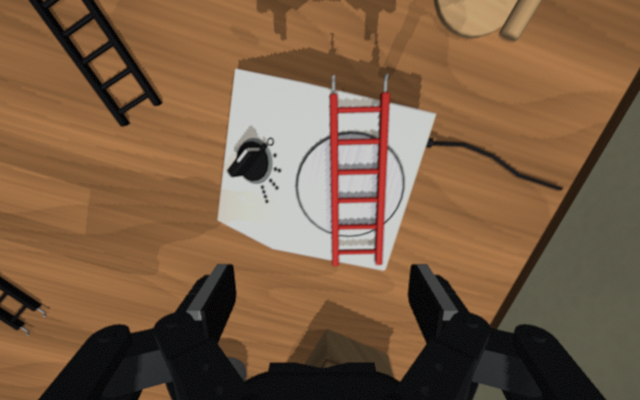

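Wrist view: the ladder runs from (335,95) to (380,265), the plate circle is centred near (350,184), the dial is at (255,160) and the off ring at (270,142). I'll measure plate and dial from this picture, then plan the grasp.

```bash
python3 - <<'E'
from h import *
z=np.load('/tmp/w1.npz');im,P=z['im'],z['P'];r=im.astype(int);zz=P[...,2]
# plate: dark ring pixels on z~.064 around
s=np.zeros(zz.shape,bool);s[125:245,290:412]=1
m=s&(r.max(-1)<130)&(r.max(-1)-r.min(-1)<30)&(abs(zz-.064)<.008)
p=P[m][:,:2]
c=np.array([.67,.025])
from scipy.optimize import least_squares
f=least_squares(lambda a:np.hypot(*(p-a[:2]).T)-a[2],[*c,.055],loss='soft_l1',f_scale=.002);print('plate',m.sum(),f.x)
# housing corners pixels->world
for u,v in((237,70),(434,114),(385,270),(218,222)): print((u,v),np.nanmedian(P[v-1:v+2,u-1:u+2].reshape(-1,3),0).round(4))
w=(r.min(-1)>165)&(zz>.012)&(zz<.07);k=cv2.connectedComponents(w.astype(np.uint8))[1]
w=np.zeros_like(w)
w[60:275,210:440]=1; w&=(r.min(-1)>150)&(abs(zz-.062)<.002)
print('flat top',cv2.minAreaRect(P[w][:,:2].astype(np.float32)))
b=np.zeros_like(w);b[130:190,222:275]=1;b&=(r.max(-1)<70)
print('dial top pts',b.sum(),P[b].mean(0)); 
cv2.imwrite('pics/dial.png',cv2.resize(im[120:220,215:315],(600,600),interpolation=2)[:,:,::-1])
plan(.6765,.033,.12,17.7)
E
```

```text
plate 865 [0.66466836 0.03096759 0.05043651]
(237, 70) [0.5201 0.1043 0.0186]
(434, 114) [7.474e-01 1.258e-01 6.000e-04]
(385, 270) [ 0.7674 -0.0881 -0.    ]
(218, 222) [ 0.5292 -0.0849 -0.0009]
flat top ((0.6429508328437805, 0.02462916076183319), (0.1838192194700241, 0.1798713058233261), 4.4627790451049805)
dial top pts 1042 [nan nan nan]
t 1.82 p [0.6429 0.0254 0.2295] jaw 17.4 w 1.001 F [-4.2  2.6 -0. ] n 3
0 tx 0.0365 ty 0.0114 tz 0.0011 yaw -0.002
1 tx 0.0365 ty 0.0114 tz 0.0011 yaw -0.002
2 tx 0.0365 ty 0.0114 tz 0.0011 yaw -0.002
```

View pics/dial.png

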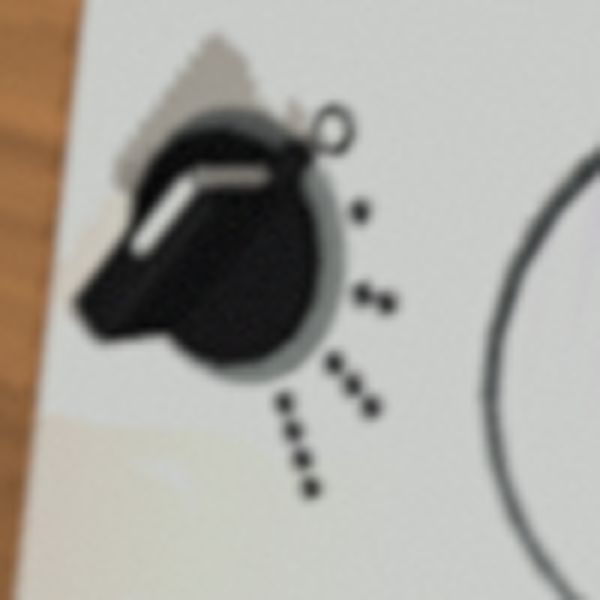

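The crop shows the wing's white line pointing at the off ring, with the rows of one to four dots following clockwise. So the dial starts near 0 and needs about 84° clockwise. Now I'll go down to the ladder.

Emit:
step_arm(deltas=[{"hand":0.7,"tx":0.037,"ty":0.0114,"tz":0.001,"yaw":-0.002},{"hand":0.7,"tx":0.037,"ty":0.0114,"tz":0.001,"yaw":-0.002},{"hand":0.7,"tx":0.037,"ty":0.0114,"tz":0.001,"yaw":-0.002},{"hand":0.7},{"hand":0.7}])

```text
schema error: expected keys hand, tx, ty, tz, yaw
```

```bash
python3 - <<'E'
from h import *
plan(.6765,.033,.07,17.7,3)
im,P,c=cap('wrist','w2')
E
```

```text
t 1.82 p [0.6429 0.0254 0.2295] jaw 17.4 w 1.001 F [-4.2  2.6 -0. ] n 3
0 tx 0.0532 ty 0.0114 tz 0.0011 yaw -0.002
1 tx 0.0532 ty 0.0114 tz 0.0011 yaw -0.002
2 tx 0.0532 ty 0.0114 tz 0.0011 yaw -0.002
```

View pics/w2.png

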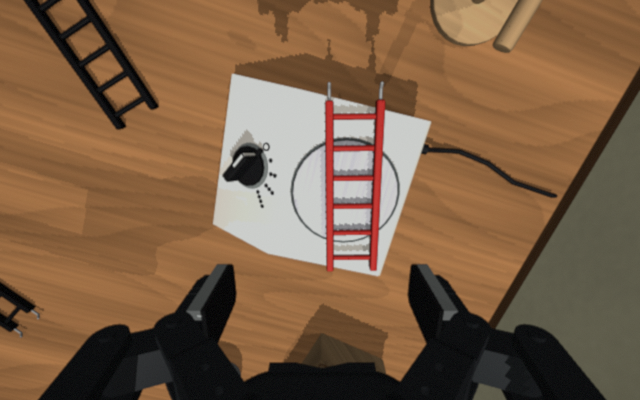

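The move was refused because every row needs all five keys. The picture is therefore the earlier view again, with the ladder at (355,185). I'll repeat the move.

Emit:
step_arm(deltas=[{"hand":0.7,"tx":0.037,"ty":0.0114,"tz":0.001,"yaw":-0.002},{"hand":0.7,"tx":0.037,"ty":0.0114,"tz":0.001,"yaw":-0.002},{"hand":0.7,"tx":0.037,"ty":0.0114,"tz":0.001,"yaw":-0.002},{"hand":0.7,"tx":0,"ty":0,"tz":0,"yaw":0},{"hand":0.7,"tx":0,"ty":0,"tz":0,"yaw":0}])

```text
time: 2.28
position: [0.6709, 0.0248, 0.1162]
tool_rot: [0.566, 0.419, 0.571, -0.422]
ft_force: [-0.1, -0.8, 0.5]
width: 0.845
```

```bash
python3 - <<'E'
from h import *
plan(.6765,.033,.067,17.7,3)
im,P,c=cap('wrist','w3');x,y,zz=P[...,0],P[...,1],P[...,2];r=im.astype(int)
red=(r[...,0]>110)&(r[...,1]<70)&(r[...,2]<70)&(zz>0.05)&(zz<.1)
p=P[red];print('ladder',red.sum(),cv2.minAreaRect(p[:,:2].astype(np.float32)))
# finger tips: near points
t,R,s=tool();L=(P-t)@R
f=(np.abs(L[...,2])<.03)&(np.abs(L[...,1])<.065)&(L[...,0]>-.06)&(L[...,0]<.012)&(r.max(-1)<110)
q=L[f];print('finger',f.sum(),q.min(0) if len(q) else 0,q.max(0) if len(q) else 0)
for sg in(1,-1):
    a=q[q[:,1]*sg>0];print(sg,np.percentile(a,[1,5,50,95,99],axis=0).round(4) if len(a) else None)
E
```

```text
t 2.28 p [0.6709 0.0248 0.1162] jaw 17.0 w 0.845 F [-0.1 -0.8  0.5] n 3
0 tx 0.0164 ty 0.0027 tz -0.0020 yaw -0.004
1 tx 0.0164 ty 0.0027 tz -0.0020 yaw -0.004
2 tx 0.0164 ty 0.0027 tz -0.0020 yaw -0.004
ladder 6992 ((0.6755719780921936, 0.031073205173015594), (0.05527631193399429, 0.17872391641139984), 18.002243041992188)
finger 11759 [-0.05999895 -0.06496629 -0.01592417] [-0.00502619  0.06499196  0.01191129]
1 [[-0.0599  0.0331 -0.0149]
 [-0.0594  0.035  -0.0139]
 [-0.0519  0.0448 -0.0085]
 [-0.0145  0.0594  0.0056]
 [-0.0086  0.0634  0.009 ]]
-1 [[-0.0599 -0.0637 -0.0148]
 [-0.0595 -0.0604 -0.0138]
 [-0.0515 -0.0457 -0.0084]
 [-0.0147 -0.0372  0.0057]
 [-0.0084 -0.035   0.0092]]
```

Emit:
step_arm(deltas=[{"hand":0.7,"tx":0.018,"ty":0.002,"tz":-0.0015,"yaw":-0.005},{"hand":0.7,"tx":0.018,"ty":0.002,"tz":-0.0015,"yaw":-0.005},{"hand":0.7,"tx":0.018,"ty":0.002,"tz":-0.0015,"yaw":-0.005},{"hand":0.7,"tx":0,"ty":0,"tz":0,"yaw":0},{"hand":0.7,"tx":0,"ty":0,"tz":0,"yaw":0}])

```text
time: 2.75
position: [0.6787, 0.0308, 0.0687]
tool_rot: [0.572, 0.417, 0.571, -0.416]
ft_force: [-0.1, -1.5, 0.5]
width: 0.85
```

```bash
python3 - <<'E'
from h import *
plan(.6756,.031,.062,17.8,1)
E
```

```text
t 2.75 p [0.6787 0.0308 0.0687] jaw 17.9 w 0.850 F [-0.1 -1.5  0.5] n 1
0 tx 0.0067 ty -0.0029 tz -0.0012 yaw 0.001
```

Emit:
step_arm(deltas=[{"hand":0.7,"tx":0.005,"ty":-0.003,"tz":-0.001,"yaw":0},{"hand":0.7,"tx":0,"ty":0,"tz":0,"yaw":0},{"hand":0,"tx":0,"ty":0,"tz":0,"yaw":0},{"hand":-0.5,"tx":0,"ty":0,"tz":0,"yaw":0},{"hand":-0.5,"tx":0,"ty":0,"tz":0,"yaw":0}])

```text
time: 3.17
position: [0.6761, 0.031, 0.0632]
tool_rot: [0.572, 0.417, 0.571, -0.416]
ft_force: [-1.3, 0.1, 7.1]
width: 0.637
```

Emit:
step_arm(deltas=[{"hand":-0.5,"tx":0,"ty":0,"tz":0,"yaw":0},{"hand":-0.5,"tx":0,"ty":0,"tz":0,"yaw":0}])

```text
time: 3.33
position: [0.6761, 0.031, 0.0633]
tool_rot: [0.572, 0.417, 0.571, -0.416]
ft_force: [-1.4, -0.5, 6.7]
width: 0.633
```

Emit:
step_arm(deltas=[{"hand":-0.5,"tx":-0.01,"ty":0,"tz":0,"yaw":0},{"hand":-0.5,"tx":-0.025,"ty":0,"tz":0,"yaw":0},{"hand":-0.5,"tx":-0.03,"ty":0,"tz":0,"yaw":0},{"hand":-0.5,"tx":-0.02,"ty":0,"tz":0,"yaw":0},{"hand":-0.5,"tx":0,"ty":0,"tz":0,"yaw":0}])

```text
time: 3.75
position: [0.6783, 0.0311, 0.1538]
tool_rot: [0.574, 0.418, 0.569, -0.414]
ft_force: [-0.1, 0.2, 0.5]
width: 0.637
```

```bash
python3 - <<'E'
from h import *
im,P,c=cap('wrist','w4');x,y,zz=P[...,0],P[...,1],P[...,2];r=im.astype(int)
red=(r[...,0]>110)&(r[...,1]<70)&(r[...,2]<70)&(zz>0.03)&(zz<.25)
p=P[red];print('ladder',red.sum(),cv2.minAreaRect(p[:,:2].astype(np.float32)),np.percentile(p[:,2],[3,50,97]))
A=np.c_[p[:,:2],np.ones(len(p))];print(np.linalg.lstsq(A,p[:,2],rcond=None)[0])
t,P2,c2=cap('top');m=(np.abs(P2[...,0]-.45)<.13)&(np.abs(P2[...,1]+.13)<.15)&(t.max(-1)<70)
print('dark pix near place',m.sum(),P2[m].min(0) if m.any() else '',P2[m].max(0) if m.any() else '')
plan(.45,-.13,.14,17.8)
E
```

```text
ladder 11101 ((0.6730563640594482, 0.04995383322238922), (0.05740255117416382, 0.14138518273830414), 18.632427215576172) [0.16422142 0.16798698 0.16945419]
[0.00727423 0.00338762 0.16237134]
dark pix near place 62 [ 0.4375602  -0.02193541  0.50841117] [ 0.57894795 -0.00979784  0.57103726]
t 3.85 p [0.6759 0.0311 0.1484] jaw 17.9 w 0.638 F [ 0.3  0.3 -1.1] n 7
0 tx 0.0011 ty -0.0378 tz 0.0120 yaw 0.000
1 tx 0.0011 ty -0.0378 tz 0.0120 yaw 0.000
2 tx 0.0011 ty -0.0378 tz 0.0120 yaw 0.000
3 tx 0.0011 ty -0.0378 tz 0.0120 yaw 0.000
4 tx 0.0011 ty -0.0378 tz 0.0120 yaw 0.000
5 tx 0.0011 ty -0.0378 tz 0.0120 yaw 0.000
6 tx 0.0011 ty -0.0378 tz 0.0120 yaw 0.000
```

The ladder is held level. I'll carry it to the clear spot in front and to the right of the warmer.

Emit:
step_arm(deltas=[{"hand":-0.5,"tx":0,"ty":-0.039,"tz":0.0125,"yaw":0},{"hand":-0.5,"tx":0,"ty":-0.039,"tz":0.0125,"yaw":0},{"hand":-0.5,"tx":0,"ty":-0.039,"tz":0.0125,"yaw":0},{"hand":-0.5,"tx":0,"ty":-0.039,"tz":0.0125,"yaw":0},{"hand":-0.5,"tx":0,"ty":-0.039,"tz":0.0125,"yaw":0}])

```text
time: 4.27
position: [0.5057, -0.0885, 0.1442]
tool_rot: [0.571, 0.416, 0.573, -0.417]
ft_force: [-0.1, -0.4, 0.2]
width: 0.635
```

Emit:
step_arm(deltas=[{"hand":-0.5,"tx":0,"ty":-0.039,"tz":0.0125,"yaw":0},{"hand":-0.5,"tx":0.015,"ty":-0.03,"tz":0.0125,"yaw":0},{"hand":-0.5,"tx":0.035,"ty":0,"tz":0,"yaw":0},{"hand":-0.5,"tx":0.035,"ty":0,"tz":0,"yaw":0},{"hand":-0.5,"tx":0.02,"ty":0,"tz":0,"yaw":0}])

```text
time: 4.68
position: [0.447, -0.1325, 0.0369]
tool_rot: [0.569, 0.416, 0.573, -0.417]
ft_force: [-0.5, 0.8, -0.3]
width: 0.64
```

```bash
python3 - <<'E'
from h import *
im,P,c=cap('wrist','w5')
plan(.45,-.14,.002,17.8,2)
E
```

```text
t 4.73 p [ 0.4448 -0.1313  0.0336] jaw 17.8 w 0.639 F [-3.2  1.  -4.1] n 2
0 tx 0.0157 ty 0.0013 tz 0.0050 yaw 0.000
1 tx 0.0157 ty 0.0013 tz 0.0050 yaw 0.000
```

View pics/w5.png

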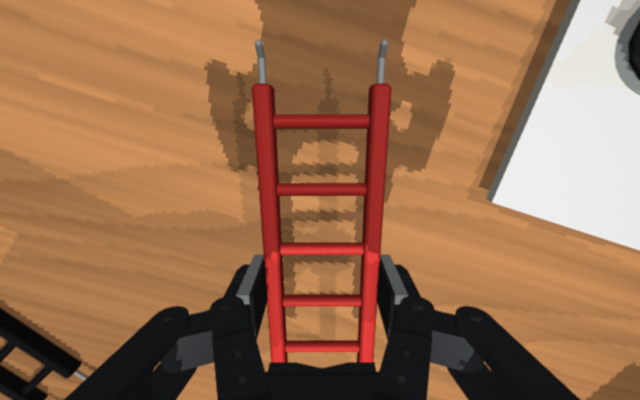

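The red ladder is held between the pads at (320,270) over clear wood. The nearest look-alike is at (40,345), well to the side. I'll lower it and release.

Emit:
step_arm(deltas=[{"hand":-0.5,"tx":0.016,"ty":0,"tz":0,"yaw":0},{"hand":-0.5,"tx":0.013,"ty":0,"tz":0,"yaw":0},{"hand":-0.5,"tx":0,"ty":0,"tz":0,"yaw":0},{"hand":-0.5,"tx":0,"ty":0,"tz":0,"yaw":0}])

```text
time: 5.07
position: [0.4494, -0.1326, 0.0117]
tool_rot: [0.571, 0.416, 0.573, -0.416]
ft_force: [-0.5, -0.1, -0.3]
width: 0.635
```

Emit:
step_arm(deltas=[{"hand":0.5,"tx":0,"ty":0,"tz":0,"yaw":0},{"hand":0.7,"tx":0,"ty":0,"tz":0,"yaw":0},{"hand":0.9,"tx":0,"ty":0,"tz":0,"yaw":0},{"hand":0.9,"tx":-0.02,"ty":0,"tz":0,"yaw":0},{"hand":1,"tx":-0.04,"ty":0,"tz":0,"yaw":0}])

```text
time: 5.48
position: [0.4468, -0.1316, 0.0688]
tool_rot: [0.569, 0.416, 0.575, -0.417]
ft_force: [0.6, -0.7, -0.9]
width: 0.997
```

Emit:
step_arm(deltas=[{"hand":1,"tx":-0.04,"ty":0,"tz":0,"yaw":0},{"hand":1,"tx":-0.04,"ty":0,"tz":0,"yaw":0},{"hand":1,"tx":-0.04,"ty":0,"tz":0,"yaw":0},{"hand":1,"tx":0,"ty":0,"tz":0,"yaw":0}])

```text
time: 5.82
position: [0.4551, -0.135, 0.2028]
tool_rot: [0.577, 0.417, 0.566, -0.415]
ft_force: [1.2, -1.2, 0.8]
width: 0.999
```

```bash
python3 - <<'E'
from h import *
im,P,c=cap('wrist','w6');x,y,zz=P[...,0],P[...,1],P[...,2];r=im.astype(int)
red=(r[...,0]>110)&(r[...,1]<70)&(r[...,2]<70)&(zz<.25)
p=P[red];print('ladder',red.sum(),cv2.minAreaRect(p[:,:2].astype(np.float32)),np.percentile(p[:,2],[3,50,97]))
plan(.57,-.31,.18,17.8)
E
```

```text
ladder 3269 ((0.4511415362358093, -0.13152068853378296), (0.05789630115032196, 0.17819391191005707), 18.242408752441406) [0.00664402 0.01115899 0.01304386]
t 5.87 p [ 0.454  -0.1346  0.1989] jaw 17.9 w 0.998 F [-0.2 -0.5 -0.2] n 6
0 tx 0.0035 ty 0.0094 tz 0.0337 yaw 0.000
1 tx 0.0035 ty 0.0094 tz 0.0337 yaw 0.000
2 tx 0.0035 ty 0.0094 tz 0.0337 yaw 0.000
3 tx 0.0035 ty 0.0094 tz 0.0337 yaw 0.000
4 tx 0.0035 ty 0.0094 tz 0.0337 yaw 0.000
5 tx 0.0035 ty 0.0094 tz 0.0337 yaw 0.000
```

The ladder lies flat: its top measures about 12 mm, centre (0.451, -0.132). Next, move to a viewpoint just short of the cup.

Emit:
step_arm(deltas=[{"hand":1,"tx":0,"ty":0.015,"tz":0.027,"yaw":0},{"hand":1,"tx":0,"ty":0.016,"tz":0.027,"yaw":0},{"hand":1,"tx":0,"ty":0.016,"tz":0.027,"yaw":0},{"hand":1,"tx":0,"ty":0.016,"tz":0.027,"yaw":0},{"hand":1,"tx":0,"ty":0.016,"tz":0.027,"yaw":0}])

```text
time: 6.28
position: [0.5678, -0.2382, 0.1912]
tool_rot: [0.571, 0.416, 0.572, -0.416]
ft_force: [0.4, 0.2, -0.4]
width: 1.003
```

Emit:
step_arm(deltas=[{"hand":1,"tx":0,"ty":0,"tz":0,"yaw":0},{"hand":1,"tx":0,"ty":0,"tz":0,"yaw":0}])

```text
time: 6.45
position: [0.567, -0.2379, 0.1898]
tool_rot: [0.57, 0.416, 0.573, -0.417]
ft_force: [0.2, 0.1, 0.4]
width: 1.0
```

```bash
python3 - <<'E'
from h import *
im,P,c=cap('wrist','w7');x,y,zz=P[...,0],P[...,1],P[...,2]
m=(np.hypot(x-.59,y+.33)<.06)&(zz>.044)&(zz<.06)
p=P[m];print(m.sum());print(cv2.minEnclosingCircle(p[:,:2].astype(np.float32)),np.percentile(p,[2,98],axis=0))
from scipy.optimize import least_squares
print(least_squares(lambda a:np.hypot(p[:,0]-a[0],p[:,1]-a[1])-.029,[.59,-.33],loss='soft_l1',f_scale=.002).x)
v,u=np.where(m);print('px',u.min(),u.max(),v.min(),v.max())
plan(.59,-.33,.1,17.8)
E
```

```text
779
((0.5922458171844482, -0.32901236414909363), 0.030897868797183037) [[ 0.56356724 -0.35779621  0.0442403 ]
 [ 0.62067604 -0.29923444  0.05271121]]
[ 0.59205872 -0.32797277]
px 290 345 250 302
t 6.50 p [ 0.5666 -0.2373  0.1906] jaw 17.9 w 1.006 F [-0.1  0.5 -1.1] n 4
0 tx 0.0226 ty -0.0015 tz 0.0239 yaw 0.000
1 tx 0.0226 ty -0.0015 tz 0.0239 yaw 0.000
2 tx 0.0226 ty -0.0015 tz 0.0239 yaw 0.000
3 tx 0.0226 ty -0.0015 tz 0.0239 yaw 0.000
```

Emit:
step_arm(deltas=[{"hand":1,"tx":0.022,"ty":-0.001,"tz":0.0237,"yaw":0},{"hand":1,"tx":0.022,"ty":-0.001,"tz":0.0237,"yaw":0},{"hand":1,"tx":0.022,"ty":-0.001,"tz":0.0237,"yaw":0},{"hand":1,"tx":0.022,"ty":-0.001,"tz":0.0237,"yaw":0},{"hand":1,"tx":0,"ty":0,"tz":0,"yaw":0}])

```text
time: 6.92
position: [0.5891, -0.3299, 0.0979]
tool_rot: [0.569, 0.416, 0.574, -0.417]
ft_force: [-0.1, 0.7, -1.5]
width: 1.001
```

```bash
python3 - <<'E'
from h import *
plan(.592,-.3285,.012,17.8,4)
E
```

```text
t 6.92 p [ 0.5891 -0.3299  0.0979] jaw 17.8 w 1.001 F [-0.1  0.7 -1.5] n 4
0 tx 0.0215 ty 0.0009 tz 0.0000 yaw -0.000
1 tx 0.0215 ty 0.0009 tz 0.0000 yaw -0.000
2 tx 0.0215 ty 0.0009 tz 0.0000 yaw -0.000
3 tx 0.0215 ty 0.0009 tz 0.0000 yaw -0.000
```

Emit:
step_arm(deltas=[{"hand":1,"tx":0.022,"ty":0,"tz":0,"yaw":0},{"hand":1,"tx":0.022,"ty":0,"tz":0,"yaw":0},{"hand":1,"tx":0.022,"ty":0,"tz":0,"yaw":0},{"hand":1,"tx":0.02,"ty":0,"tz":0,"yaw":0},{"hand":1,"tx":0,"ty":0,"tz":0,"yaw":0}])

```text
time: 7.33
position: [0.5892, -0.3258, 0.014]
tool_rot: [0.569, 0.416, 0.574, -0.416]
ft_force: [-1.9, 0.3, -1.5]
width: 0.995
```

Emit:
step_arm(deltas=[{"hand":1,"tx":0,"ty":0,"tz":0,"yaw":0}])

```text
time: 7.42
position: [0.5913, -0.3273, 0.0179]
tool_rot: [0.571, 0.416, 0.573, -0.416]
ft_force: [-0.2, -0.5, 1.0]
width: 0.999
```

Emit:
step_arm(deltas=[{"hand":1,"tx":0.008,"ty":0,"tz":0,"yaw":0},{"hand":0.5,"tx":0,"ty":0,"tz":0,"yaw":0},{"hand":0,"tx":0,"ty":0,"tz":0,"yaw":0},{"hand":-0.3,"tx":0,"ty":0,"tz":0,"yaw":0},{"hand":-0.3,"tx":0,"ty":0,"tz":0,"yaw":0}])

```text
time: 7.83
position: [0.5936, -0.3296, 0.0123]
tool_rot: [0.573, 0.416, 0.571, -0.416]
ft_force: [-0.8, 0.7, 5.7]
width: 0.694
```

Emit:
step_arm(deltas=[{"hand":-0.3,"tx":0,"ty":0,"tz":0,"yaw":0},{"hand":-0.3,"tx":0,"ty":0,"tz":0,"yaw":0}])

```text
time: 8.0
position: [0.5936, -0.3296, 0.0123]
tool_rot: [0.573, 0.416, 0.571, -0.416]
ft_force: [-0.5, 0.9, 6.3]
width: 0.696
```

Emit:
step_arm(deltas=[{"hand":-0.3,"tx":-0.02,"ty":0,"tz":0,"yaw":0},{"hand":-0.3,"tx":-0.04,"ty":0,"tz":0,"yaw":0},{"hand":-0.3,"tx":-0.04,"ty":0,"tz":0,"yaw":0},{"hand":-0.3,"tx":-0.04,"ty":0,"tz":0,"yaw":0},{"hand":-0.3,"tx":0,"ty":0,"tz":0,"yaw":0}])

```text
time: 8.42
position: [0.5971, -0.3318, 0.1623]
tool_rot: [0.577, 0.417, 0.566, -0.416]
ft_force: [1.4, -0.7, 2.0]
width: 0.697
```

```bash
python3 - <<'E'
from h import *
from scipy.optimize import least_squares
im,P,c=cap('top');r=im.astype(int);zz=P[...,2];np.savez('/tmp/top1.npz',im=im,P=P)
s=np.zeros(zz.shape,bool);s[120:172,315:375]=1
g=im.min(-1).astype(int)
m=s&(im.max(-1)<165)&(abs(zz-.064)<.012)&(np.hypot(P[...,0]-.675,P[...,1]-.03)<.075)
p=P[m][:,:2]
f=least_squares(lambda a:np.hypot(*(p-a[:2]).T)-a[2],[.675,.03,.055],loss='soft_l1',f_scale=.001);print('plate',m.sum(),f.x,np.abs(f.fun).mean())
w=np.zeros_like(s);w[118:190,312:376]=1;w&=(r.min(-1)>140)&(zz>.012)&(zz<.07)
print('housing',cv2.minAreaRect(P[w][:,:2].astype(np.float32)))
plan(.64,-.04,.17,17.8)
E
```

```text
plate 101 [0.66687273 0.02440147 0.0561689 ] 0.001078353936644113
housing ((0.6270653605461121, 0.021476030349731445), (0.21209892630577087, 0.17928165197372437), 4.27606201171875)
t 8.47 p [ 0.596  -0.3312  0.1583] jaw 17.9 w 0.696 F [ 0.3 -0.7 -0.8] n 8
0 tx -0.0016 ty 0.0164 tz -0.0329 yaw 0.000
1 tx -0.0016 ty 0.0164 tz -0.0329 yaw 0.000
2 tx -0.0016 ty 0.0164 tz -0.0329 yaw 0.000
3 tx -0.0016 ty 0.0164 tz -0.0329 yaw 0.000
4 tx -0.0016 ty 0.0164 tz -0.0330 yaw 0.000
5 tx -0.0016 ty 0.0164 tz -0.0330 yaw 0.000
6 tx -0.0016 ty 0.0164 tz -0.0330 yaw 0.000
7 tx -0.0016 ty 0.0164 tz -0.0330 yaw 0.000
```

Housing (0.627, 0.0215), yaw 4.3°, size 212×179 mm, and plate centre (0.667, 0.0245) agree with the model. The cup is held. I'll carry it over the plate.

Emit:
step_arm(deltas=[{"hand":-0.3,"tx":0,"ty":0.0196,"tz":-0.0352,"yaw":0},{"hand":-0.3,"tx":0,"ty":0.0196,"tz":-0.0352,"yaw":0},{"hand":-0.3,"tx":0,"ty":0.0196,"tz":-0.0352,"yaw":0},{"hand":-0.3,"tx":0,"ty":0.0196,"tz":-0.0352,"yaw":0},{"hand":-0.3,"tx":0,"ty":0.0196,"tz":-0.0352,"yaw":0}])

```text
time: 8.88
position: [0.6312, -0.1295, 0.1493]
tool_rot: [0.571, 0.416, 0.572, -0.417]
ft_force: [0.4, -0.2, -0.5]
width: 0.697
```

Emit:
step_arm(deltas=[{"hand":-0.3,"tx":0,"ty":0.0196,"tz":-0.0352,"yaw":0},{"hand":-0.3,"tx":0,"ty":0.0196,"tz":-0.0352,"yaw":0},{"hand":-0.3,"tx":0,"ty":0.0196,"tz":-0.0352,"yaw":0},{"hand":-0.3,"tx":0,"ty":0.0196,"tz":-0.0352,"yaw":0},{"hand":-0.3,"tx":0,"ty":0,"tz":0,"yaw":0}])

```text
time: 9.3
position: [0.6631, 0.0347, 0.1492]
tool_rot: [0.572, 0.415, 0.574, -0.414]
ft_force: [0.1, -0.5, -1.1]
width: 0.701
```

Emit:
step_arm(deltas=[{"hand":-0.3,"tx":0.02,"ty":0,"tz":0,"yaw":0},{"hand":-0.3,"tx":0.02,"ty":0,"tz":0,"yaw":0},{"hand":-0.3,"tx":0,"ty":0,"tz":0,"yaw":0},{"hand":-0.3,"tx":0,"ty":0,"tz":0,"yaw":0}])

```text
time: 9.63
position: [0.6612, 0.0267, 0.1079]
tool_rot: [0.57, 0.415, 0.573, -0.417]
ft_force: [0.4, 0.2, -1.3]
width: 0.697
```

```bash
python3 - <<'E'
from h import *
plan(.668,.0245,.0795,17.8)
im,P,c=cap('wrist','w8')
E
```

```text
t 9.63 p [0.6612 0.0267 0.1079] jaw 17.9 w 0.697 F [ 0.4  0.2 -1.3] n 1
0 tx 0.0283 ty 0.0059 tz 0.0043 yaw 0.001
```

View pics/w8.png

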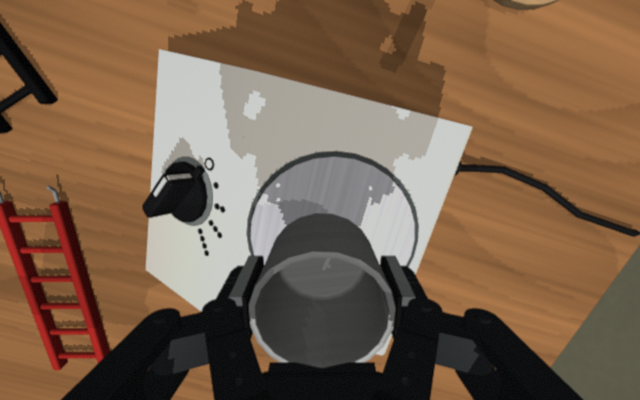

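The cup is held upright at (320,300) above the plate (332,235), and the red ladder lies on the wood at (55,285). I'll lower and release.

Emit:
step_arm(deltas=[{"hand":-0.3,"tx":0.01,"ty":0.003,"tz":0.0015,"yaw":0},{"hand":-0.3,"tx":0.01,"ty":0.002,"tz":0.0015,"yaw":0},{"hand":-0.3,"tx":0.005,"ty":0,"tz":0,"yaw":0},{"hand":-0.3,"tx":0,"ty":0,"tz":0,"yaw":0},{"hand":-0.3,"tx":0,"ty":0,"tz":0,"yaw":0}])

```text
time: 10.1
position: [0.6683, 0.0253, 0.0845]
tool_rot: [0.571, 0.416, 0.572, -0.417]
ft_force: [0.1, -0.4, -0.3]
width: 0.692
```

Emit:
step_arm(deltas=[{"hand":-0.3,"tx":0.002,"ty":0,"tz":0,"yaw":0},{"hand":-0.3,"tx":0,"ty":0,"tz":0,"yaw":0}])

```text
time: 10.27
position: [0.6689, 0.0255, 0.0835]
tool_rot: [0.572, 0.416, 0.571, -0.416]
ft_force: [-0.6, -0.1, -0.8]
width: 0.697
```

Emit:
step_arm(deltas=[{"hand":-0.3,"tx":0.003,"ty":0,"tz":0,"yaw":0},{"hand":-0.3,"tx":0.001,"ty":0,"tz":0,"yaw":0},{"hand":-0.3,"tx":0,"ty":0,"tz":0,"yaw":0}])

```text
time: 10.52
position: [0.6686, 0.0255, 0.079]
tool_rot: [0.572, 0.416, 0.572, -0.416]
ft_force: [0.5, 0.0, -0.7]
width: 0.697
```

Emit:
step_arm(deltas=[{"hand":0.6,"tx":0,"ty":0,"tz":0,"yaw":0},{"hand":0.8,"tx":0,"ty":0,"tz":0,"yaw":0},{"hand":1,"tx":0,"ty":0,"tz":0,"yaw":0},{"hand":1,"tx":0,"ty":0,"tz":0,"yaw":0},{"hand":1,"tx":-0.015,"ty":0,"tz":0,"yaw":0}])

```text
time: 10.93
position: [0.6664, 0.0255, 0.0911]
tool_rot: [0.57, 0.415, 0.573, -0.417]
ft_force: [-1.4, 0.7, -1.8]
width: 0.998
```

Emit:
step_arm(deltas=[{"hand":1,"tx":-0.03,"ty":0,"tz":0,"yaw":0},{"hand":1,"tx":-0.04,"ty":0,"tz":0,"yaw":0},{"hand":1,"tx":-0.03,"ty":0,"tz":0,"yaw":0},{"hand":1,"tx":0,"ty":0,"tz":0,"yaw":0},{"hand":1,"tx":0,"ty":0,"tz":0,"yaw":0}])

```text
time: 11.35
position: [0.671, 0.0254, 0.1995]
tool_rot: [0.574, 0.418, 0.569, -0.415]
ft_force: [-0.4, -0.3, -0.7]
width: 1.0
```

```bash
python3 - <<'E'
from h import *
im,P,c=cap('wrist','w9');x,y,zz=P[...,0],P[...,1],P[...,2];K=np.array(c['intrinsics']);print(K[0,0])
m=(np.hypot(x-.667,y-.0245)<.06)&(zz>.106)&(zz<.13)
p=P[m];print(m.sum());print('cup rim',cv2.minEnclosingCircle(p[:,:2].astype(np.float32)),np.percentile(p[:,2],[2,50,98]))
# dial geometry
th=np.radians(4.28);Wx=np.array([np.cos(th),np.sin(th),0]);Wy=np.array([-np.sin(th),np.cos(th),0]);O=np.array([.6271,.0215,0])
L=np.stack([(P-O)@Wx,(P-O)@Wy,zz],-1)
# height off the sloping face
n=np.array([-.5,0,np.cos(np.pi/6)]);h=(L-np.array([-.106,0,.016]))@n
m=(L[...,0]>-.11)&(L[...,0]<-.02)&(abs(L[...,1])<.05)
for lo,hi in((.004,.010),(.02,.03)):
    q=L[m&(h>lo)&(h<hi)];print(lo,len(q),q.min(0),q.max(0),cv2.minAreaRect(q[:,:2].astype(np.float32)))
plan(.57,.0,.2,17.8)
E
```

```text
303.2878941342319
1477
cup rim ((0.66905677318573, 0.025889459997415543), 0.030558515340089798) [0.1066902  0.11705327 0.11899884]
0.004 672 [-0.08550903 -0.02006341  0.03430977] [-0.04788932  0.02529812  0.0567807 ] ((-0.06604348868131638, 0.002112746238708496), (0.03640846535563469, 0.04304925724864006), 10.286725044250488)
0.02 442 [-0.08837383 -0.0157466   0.05426068] [-0.06251271  0.02026693  0.06848354] ((-0.07555555552244186, 0.0019306764006614685), (0.03996153175830841, 0.011470697820186615), 59.849639892578125)
t 11.40 p [0.6696 0.0254 0.1966] jaw 17.9 w 1.001 F [ 0.3  0.3 -0.5] n 3
0 tx -0.0012 ty -0.0342 tz -0.0021 yaw 0.000
1 tx -0.0012 ty -0.0342 tz -0.0021 yaw 0.000
2 tx -0.0012 ty -0.0342 tz -0.0021 yaw 0.000
```

Cup stands 2 mm off the plate's centre, rim at 118 mm. The wing's horizontal angle of 59.8° matches off. Before straddling the wing I'll check the finger tip thickness.

Emit:
step_arm(deltas=[{"hand":-0.4,"tx":0,"ty":-0.034,"tz":-0.002,"yaw":0.11},{"hand":-0.4,"tx":0,"ty":-0.034,"tz":0,"yaw":0.11},{"hand":-0.4,"tx":0,"ty":-0.034,"tz":0.003,"yaw":0.11},{"hand":-0.4,"tx":0,"ty":0,"tz":0,"yaw":0.11},{"hand":-0.4,"tx":0,"ty":0,"tz":0,"yaw":0.11}])

```text
time: 11.82
position: [0.5653, 0.0039, 0.1916]
tool_rot: [-0.434, -0.556, -0.437, 0.559]
ft_force: [0.8, 0.1, 0.3]
width: 0.312
```

Emit:
step_arm(deltas=[{"hand":-0.4,"tx":0,"ty":0,"tz":0,"yaw":0.11},{"hand":-0.4,"tx":0,"ty":0,"tz":0,"yaw":0.11},{"hand":-0.4,"tx":0,"ty":0,"tz":0,"yaw":0},{"hand":-0.4,"tx":0,"ty":0,"tz":0,"yaw":0}])

```text
time: 12.15
position: [0.5681, 0.0041, 0.193]
tool_rot: [-0.374, -0.599, -0.375, 0.6]
ft_force: [-0.7, -0.6, 0.5]
width: 0.303
```

```bash
cat >> h.py <<'E'
th=np.radians(4.28);W=np.array([[np.cos(th),-np.sin(th),0],[np.sin(th),np.cos(th),0],[0,0,1]]);O=np.array([.6271,.0215,0])
def dial(cam='wrist',fn=None):
    im,P,c=cap(cam,fn);L=(P-O)@W
    h=(L-np.array([-.106,0,.016]))@np.array([-.5,0,np.cos(np.pi/6)])
    m=(np.hypot(L[...,0]+.075,L[...,1]-.002)<.027)&(h>.021)&(h<.029)&(im.max(-1)<140)
    q=L[m];a=np.c_[(q[:,0]+.0756)/.866,q[:,1]-.0019].astype(np.float32)
    print('dial',m.sum(),cv2.minAreaRect(a) if len(a)>10 else '', cv2.fitLine(a,2,0,.01,.01).ravel() if len(a)>10 else '')
    return im,P
E
python3 - <<'E'
from h import *
im,P=dial('wrist','w10');t,R,s=tool();L=(P-t)@R
for a,b in((-.01,.01),(-.02,-.01),(-.03,-.02),(-.04,-.03)):
    f=(np.abs(L[...,2])<.03)&(np.abs(L[...,1])<.05)&(L[...,0]>a)&(L[...,0]<b);q=L[f]
    for sg in(1,-1):
        k=q[q[:,1]*sg>0]
        if len(k):print(a,sg,len(k),np.percentile(k,[2,98],axis=0).round(4).tolist())
plan(.5537,.018,.12,-26)
E
```

```text
dial 365 ((-0.00017054099589586258, 5.395710468292236e-05), (0.04099813103675842, 0.012270062230527401), 56.58424377441406) [ 5.7097667e-01  8.2096624e-01  3.8097238e-05 -1.9828390e-04]
-0.01 1 173 [[-0.0098, 0.0127, -0.0122], [-0.0007, 0.0244, 0.0081]]
-0.01 -1 173 [[-0.0099, -0.0247, -0.0121], [-0.0011, -0.0127, 0.0077]]
-0.02 1 370 [[-0.0198, 0.0128, -0.0123], [-0.0103, 0.026, 0.0086]]
-0.02 -1 366 [[-0.0198, -0.0261, -0.0122], [-0.0103, -0.0127, 0.008]]
-0.03 1 445 [[-0.0299, 0.0128, -0.0123], [-0.0203, 0.0261, 0.0078]]
-0.03 -1 451 [[-0.0298, -0.0261, -0.0122], [-0.0202, -0.0127, 0.0077]]
-0.04 1 562 [[-0.0397, 0.0128, -0.0126], [-0.0302, 0.0252, 0.0094]]
-0.04 -1 554 [[-0.0395, -0.0254, -0.0123], [-0.0303, -0.0127, 0.0096]]
t 12.20 p [0.5683 0.0041 0.1933] jaw -26.0 w 0.302 F [ 0.3 -1.4 -0.6] n 2
0 tx 0.0367 ty -0.0095 tz -0.0031 yaw -0.000
1 tx 0.0367 ty -0.0095 tz -0.0031 yaw -0.000
```

View pics/w10.png

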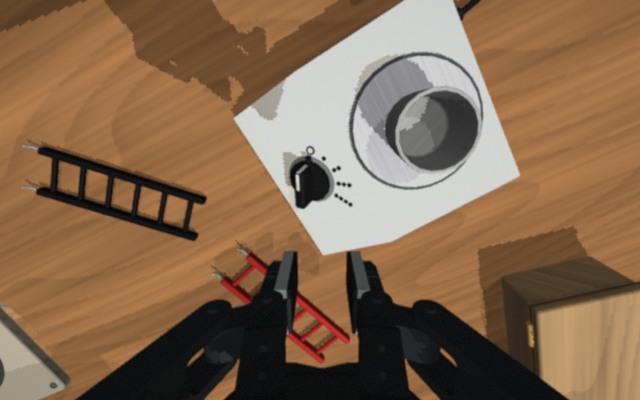

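The view shows the off pointer at (300,175) and the fingers 25 mm apart. Tips are 12 mm thick. I'll go down over the wing with a loose straddle.

Emit:
step_arm(deltas=[{"hand":-0.48,"tx":0.03,"ty":-0.005,"tz":-0.0014,"yaw":0},{"hand":-0.48,"tx":0.03,"ty":-0.005,"tz":-0.0014,"yaw":0},{"hand":-0.48,"tx":0.03,"ty":-0.005,"tz":-0.0014,"yaw":0},{"hand":-0.48,"tx":0.02,"ty":-0.005,"tz":-0.0014,"yaw":0},{"hand":-0.48,"tx":0,"ty":0,"tz":0,"yaw":0}])

```text
time: 12.62
position: [0.5485, 0.0187, 0.0782]
tool_rot: [-0.372, -0.597, -0.377, 0.603]
ft_force: [-0.6, 0.2, -0.3]
width: 0.255
```

Emit:
step_arm(deltas=[{"hand":-0.48,"tx":0,"ty":0,"tz":0,"yaw":0},{"hand":-0.48,"tx":0,"ty":0,"tz":0,"yaw":0}])

```text
time: 12.78
position: [0.5546, 0.0177, 0.0858]
tool_rot: [0.374, 0.601, 0.373, -0.6]
ft_force: [0.5, -0.5, 0.6]
width: 0.26
```

```bash
python3 - <<'E'
from h import *
plan(.5527,.018,.058,-26)
im,P=dial('wrist');t,R,s=tool();L=(P-t)@R
f=(np.abs(L[...,2])<.03)&(np.abs(L[...,1])<.05)&(L[...,0]>-.02)&(L[...,0]<-.006);q=L[f]
for sg in(1,-1):print(np.percentile(q[q[:,1]*sg>0],[2,98],axis=0).round(4).tolist())
E
```

```text
t 12.78 p [0.5546 0.0177 0.0858] jaw -26.2 w 0.260 F [ 0.5 -0.5  0.6] n 1
0 tx 0.0278 ty -0.0019 tz 0.0006 yaw -0.003
dial 791 ((-0.0003830869682133198, -0.0006920788437128067), (0.04182910919189453, 0.012411401607096195), 56.378150939941406) [5.6291437e-01 8.2651520e-01 7.9584500e-04 1.0115835e-03]
[[-0.0198, 0.0106, -0.0122], [-0.0065, 0.0238, 0.0081]]
[[-0.0198, -0.0247, -0.0122], [-0.0065, -0.0115, 0.0079]]
```

Emit:
step_arm(deltas=[{"hand":-0.48,"tx":0.014,"ty":-0.001,"tz":0,"yaw":0},{"hand":-0.48,"tx":0.01,"ty":-0.001,"tz":0,"yaw":0},{"hand":-0.48,"tx":0.003,"ty":0,"tz":0,"yaw":0},{"hand":-0.48,"tx":0,"ty":0,"tz":0,"yaw":0},{"hand":-0.48,"tx":0,"ty":0,"tz":0,"yaw":0}])

```text
time: 13.25
position: [0.5519, 0.0187, 0.0577]
tool_rot: [0.374, 0.601, 0.373, -0.6]
ft_force: [-1.0, 0.3, 0.0]
width: 0.262
```

Emit:
step_arm(deltas=[{"hand":-0.48,"tx":0,"ty":0,"tz":0,"yaw":0.1},{"hand":-0.48,"tx":0,"ty":0,"tz":0,"yaw":0.1},{"hand":-0.48,"tx":0,"ty":0,"tz":0,"yaw":0.1},{"hand":-0.48,"tx":0,"ty":0,"tz":0,"yaw":0.1},{"hand":-0.48,"tx":0,"ty":0,"tz":0,"yaw":0.1}])

```text
time: 13.67
position: [0.5514, 0.0187, 0.058]
tool_rot: [-0.212, -0.674, -0.212, 0.675]
ft_force: [-6.7, -0.0, 3.4]
width: 0.259
```

```bash
python3 - <<'E'
from h import *
plan(.5527,.018,.058)
im,P=dial('wrist'); print(robot.read_state()['ft_torque'].round(2))
E
```

```text
t 13.67 p [0.5514 0.0187 0.058 ] jaw -55.2 w 0.259 F [-6.7 -0.   3.4] n 1
0 tx -0.0000 ty 0.0013 tz -0.0006 yaw 0.000
dial 1464 ((0.0034775175154209137, 0.0035491064190864563), (0.03747202455997467, 0.04033135995268822), 0.9594190120697021) [1.7664142e-01 9.8427528e-01 5.6142523e-03 9.7806240e-04]
[0.08 0.68 0.09]
```

Emit:
step_arm(deltas=[{"hand":-0.48,"tx":0,"ty":0,"tz":0,"yaw":0.11},{"hand":-0.48,"tx":0,"ty":0,"tz":0,"yaw":0.11},{"hand":-0.48,"tx":0,"ty":0,"tz":0,"yaw":0.11},{"hand":-0.48,"tx":0,"ty":0,"tz":0,"yaw":0.11},{"hand":-0.48,"tx":0,"ty":0,"tz":0,"yaw":0.11}])

```text
time: 14.13
position: [0.5522, 0.0189, 0.0583]
tool_rot: [0.02, 0.707, 0.02, -0.706]
ft_force: [-1.8, 2.3, 1.5]
width: 0.261
```

Emit:
step_arm(deltas=[{"hand":-0.48,"tx":0,"ty":0,"tz":0,"yaw":0.11},{"hand":-0.48,"tx":0,"ty":0,"tz":0,"yaw":0.11},{"hand":-0.48,"tx":0,"ty":0,"tz":0,"yaw":0.11},{"hand":-0.48,"tx":0,"ty":0,"tz":0,"yaw":0.11},{"hand":-0.48,"tx":0,"ty":0,"tz":0,"yaw":0.11}])

```text
time: 14.55
position: [0.5525, 0.0187, 0.0584]
tool_rot: [-0.172, 0.686, -0.172, -0.685]
ft_force: [0.4, 0.3, 0.3]
width: 0.257
```

```bash
python3 - <<'E'
from h import *
plan(.5527,.018,.058)
im,P=dial('top'); a=cv2.resize(im[155:195,325:370],(720,640),interpolation=2)[:560]; 
im2,_,_=cap('wrist'); b=im2
cv2.imwrite('pics/d2.png',np.hstack([cv2.resize(a,(400,400)),cv2.resize(b[150:400,195:445],(400,400))])[:,:,::-1])
E
```

```text
t 14.55 p [0.5525 0.0187 0.0584] jaw -118.2 w 0.257 F [0.4 0.3 0.3] n 1
0 tx 0.0004 ty 0.0005 tz -0.0005 yaw 0.000
dial 8
```

View pics/d2.png

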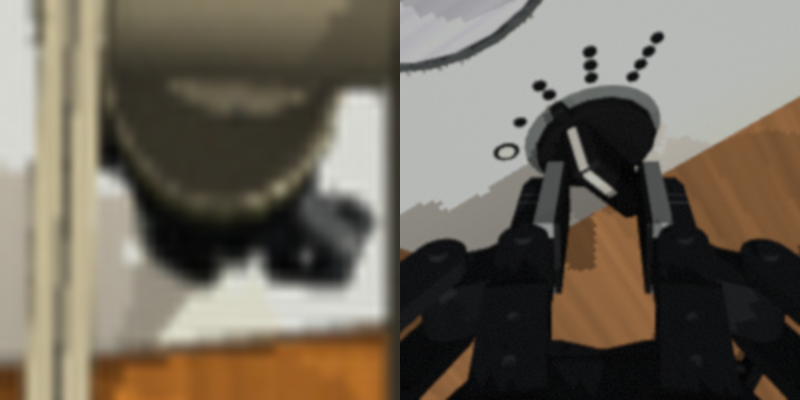

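The wrist crop shows the pointer line at (580,150) aimed at the two-dot row (545,90), with no load on it. It needs one more click. I'll turn further and track the white line numerically.

Emit:
step_arm(deltas=[{"hand":-0.48,"tx":0,"ty":0,"tz":0,"yaw":0.1},{"hand":-0.48,"tx":0,"ty":0,"tz":0,"yaw":0.1},{"hand":-0.48,"tx":0,"ty":0,"tz":0,"yaw":0.1},{"hand":-0.48,"tx":0,"ty":0,"tz":0,"yaw":0}])

```text
time: 14.98
position: [0.5523, 0.0191, 0.0582]
tool_rot: [-0.272, 0.653, -0.271, -0.653]
ft_force: [0.6, 0.5, 2.1]
width: 0.262
```

```bash
cat >> h.py <<'E'
def line(fn=None):
    im,P,c=cap('wrist',fn);L=(P-O)@W
    h=(L-np.array([-.106,0,.016]))@np.array([-.5,0,np.cos(np.pi/6)])
    X=(L[...,0]+.063+.5*h)/.866;Y=L[...,1]-.002
    m=(np.hypot(X,Y)<.021)&(h>.023)&(h<.029)
    w=m&(im.min(-1)>130); q=np.c_[X[w],Y[w]]
    v=q.mean(0) if len(q) else np.zeros(2)
    print('white',w.sum(),'mean',v.round(4),'dial est %.2f'%(.977-np.arctan2(v[1],v[0])))
    return im
E
python3 - <<'E'
from h import *
plan(.5527,.018,.058); line('w11')
E
```

```text
t 14.98 p [0.5523 0.0191 0.0582] jaw -135.1 w 0.262 F [0.6 0.5 2.1] n 1
0 tx 0.0002 ty 0.0006 tz -0.0011 yaw 0.000
white 135 mean [ 0.0101 -0.0038] dial est 1.33
```

Emit:
step_arm(deltas=[{"hand":-0.48,"tx":0,"ty":0,"tz":0,"yaw":0.07},{"hand":-0.48,"tx":0,"ty":0,"tz":0,"yaw":0},{"hand":-0.48,"tx":0,"ty":0,"tz":0,"yaw":0}])

```text
time: 15.28
position: [0.5517, 0.0185, 0.0574]
tool_rot: [-0.292, 0.644, -0.292, -0.644]
ft_force: [-0.0, -0.5, -0.8]
width: 0.261
```

```bash
python3 - <<'E'
from h import *
plan(.5527,.018,.058); im=line('w12')
cv2.imwrite('pics/d3.png',cv2.resize(im[150:400,195:445],(400,400))[:,:,::-1])
E
```

```text
t 15.28 p [0.5517 0.0185 0.0574] jaw -138.8 w 0.261 F [-0.  -0.5 -0.8] n 1
0 tx -0.0006 ty -0.0004 tz -0.0011 yaw 0.000
white 129 mean [ 0.0088 -0.0069] dial est 1.64
```

View pics/d3.png

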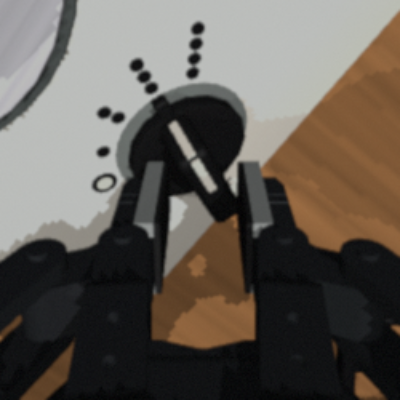

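The pointer line at (195,155) now aims at the three-dot row (145,77), with no load. I'll back off slightly to free the wing, then lift clear.

Emit:
step_arm(deltas=[{"hand":-0.48,"tx":0,"ty":0,"tz":0,"yaw":-0.1},{"hand":-0.3,"tx":0,"ty":0,"tz":0,"yaw":-0.1},{"hand":-0.3,"tx":-0.02,"ty":0,"tz":0,"yaw":0},{"hand":-0.3,"tx":-0.04,"ty":0,"tz":0,"yaw":0},{"hand":-0.3,"tx":-0.04,"ty":0,"tz":0,"yaw":0}])

```text
time: 15.75
position: [0.5495, 0.0187, 0.1562]
tool_rot: [0.226, -0.668, 0.227, 0.672]
ft_force: [0.9, -0.5, 1.2]
width: 0.349
```

Emit:
step_arm(deltas=[{"hand":-0.3,"tx":-0.04,"ty":0,"tz":0,"yaw":0},{"hand":-0.3,"tx":-0.02,"ty":0,"tz":0,"yaw":0},{"hand":-0.3,"tx":0,"ty":0,"tz":0,"yaw":0},{"hand":-0.3,"tx":0,"ty":0,"tz":0,"yaw":0},{"hand":-0.3,"tx":0,"ty":0,"tz":0,"yaw":0}])

```text
time: 16.17
position: [0.5511, 0.0186, 0.2161]
tool_rot: [0.227, -0.669, 0.228, 0.67]
ft_force: [-0.3, -0.7, -0.4]
width: 0.349
```

```bash
python3 - <<'E'
from h import *
plan(.5527,.018,.2); line('w13'); im,P=dial('wrist')
x,y,zz=P[...,0],P[...,1],P[...,2];r=im.astype(int)
m=(np.hypot(x-.667,y-.0245)<.06)&(zz>.106)&(zz<.13);print('cup',cv2.minEnclosingCircle(P[m][:,:2].astype(np.float32)),np.percentile(P[m][:,2],[2,50,98]))
im,P,c=cap('top','top2');r=im.astype(int);zz=P[...,2]
red=(r[...,0]>130)&(r[...,1]<70)&(r[...,2]<70)&(zz<.12)
if red.sum()>20: print('ladder',red.sum(),cv2.minAreaRect(P[red][:,:2].astype(np.float32)),np.percentile(P[red][:,2],[5,50,95]))
for n,(u,v,hw,lo) in dict(pot=(261,176,24,.04),seed=(433,120,32,.05),perchbar=(281,118,28,.11)).items():
    s=np.zeros(zz.shape,bool);s[v-hw:v+hw,u-hw:u+hw]=1
    p=P[s&(zz>lo)&(zz<.2)];print(n,p.min(0),p.max(0),cv2.minEnclosingCircle(p[:,:2].astype(np.float32)))
E
```

```text
t 16.17 p [0.5511 0.0186 0.2161] jaw -127.6 w 0.349 F [-0.3 -0.7 -0.4] n 1
0 tx 0.0161 ty -0.0005 tz -0.0017 yaw 0.000
white 41 mean [ 0.0083 -0.0063] dial est 1.62
dial 288 ((-0.000527234748005867, -0.0003705183044075966), (0.011688820086419582, 0.04097531735897064), 62.345027923583984) [ 8.8980454e-01 -4.5634189e-01 -6.7512265e-05 -7.3203456e-04]
cup ((0.6691302061080933, 0.025606006383895874), 0.03053058683872223) [0.10664727 0.11730656 0.11938361]
ladder 210 ((0.4607442617416382, -0.16613319516181946), (0.05841950699687004, 0.11413218080997467), 17.94357681274414) [-0.00089933  0.00958969  0.01785547]
pot [0.49002073 0.26848796 0.04015207] [0.605662   0.38022114 0.06793216] ((0.548137903213501, 0.3242999315261841), 0.05863195285201073)
seed [ 0.68011899 -0.3873129   0.05004844] [ 0.82354262 -0.20611287  0.08785149] ((0.7522854804992676, -0.2961224913597107), 0.09926407784223557)
perchbar [0.72042981 0.17599301 0.11172763] [0.75250549 0.32158695 0.14898404] ((0.7356772422790527, 0.24878698587417603), 0.07399214804172516)
```

View pics/w13.png

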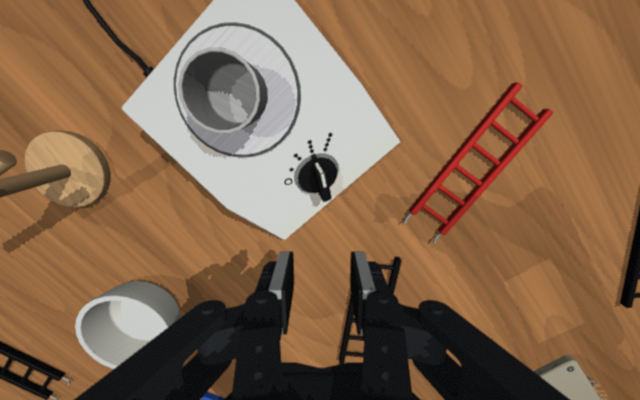

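Final view: the pointer at (318,175) aims at the three-dot row (311,145), the cup is on the plate at (220,88), and the red ladder is flat on the wood at (480,160). The wing fit gives 1.455 rad, and the bystanders haven't moved. Handing in.

```bash
python3 -c "
from cell import robot
print(robot.finish_job())"
```

```text
the job is handed in; nothing more can be done
None
```

I laid the red ladder on the clear stand top, stood the cup on the plate, turned the dial from off to three dots, lifted clear and handed the job in at about 16 s of the 54 s allowed.

Last checks:
- **Dial:** the fit to its wing gives about 1.455 rad against the 1.466 click, and in the picture the pointer aims at the three-dot row. A rougher estimate from its white line read 1.62, outside the limit. I trusted the wing fit because it uses more points and agrees with the picture.
- **Cup:** it stands about 2 mm from the plate's centre, with its rim at 117–119 mm, as expected for standing upright on the plate.
- **Ladder:** just after release the wrist camera put it flat, with its top at about 12 mm. The last top-camera reading was noisy because the view was partly blocked. It put the ladder's surface near 10 mm, but its centre reading can't be trusted.
- **Bystanders:** the nest pot, seed box and perch measured within about 1 mm of where they started.
- **Robot:** the gripper was about 15 cm above the dial, touching nothing.

The ladder dropped roughly 1 cm when I let go of it. One move call was refused for missing keys before anything moved, and I repeated it correctly.

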